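# Put the mixed-up heating blocks back on their heaters

## Task

The heating blocks got mixed up between the four small heaters: swap them round so that each block stands upright and flat in the well of the heater whose vessel (on the ledge in front of the well) fits its bores - single big bore for the big conical tube, four bores for the glass vial, nine small bores for the tiny tube, oblong slot for the flat flask. Use the brown cork pad as the free place on the way, and never let a block touch the worktop or the papers on it. A block already on its own heater may be left there.

Things in the scene. Friction and masses are not known exactly. Their poses are not given: they have to be found in the camera images.
- block_tube: bare aluminium heating block, 46 x 46 mm square, 46 mm tall, about 0.2 kg, one single large round bore (30 mm) in its top. Origin: centre of the underside; z up, x and y square to its upright faces; grip it across two of these. Starts upright in a heater's well, mostly not its own. Belongs on the heater with the big conical tube.
- block_vial: bare aluminium heating block, 46 x 46 mm square, 46 mm tall, about 0.2 kg, four round bores (14.5 mm) in two rows of two in its top. Origin: centre of the underside; z up, x and y square to its upright faces; grip it across two of these. Starts upright in a heater's well, mostly not its own. Belongs on the heater with the glass vial.
- block_micro: bare aluminium heating block, 46 x 46 mm square, 46 mm tall, about 0.2 kg, nine small round bores (8.5 mm) in three rows of three in its top. Origin: centre of the underside; z up, x and y square to its upright faces; grip it across two of these. Starts upright in a heater's well, mostly not its own. Belongs on the heater with the tiny tube.
- block_flask: bare aluminium heating block, 46 x 46 mm square, 46 mm tall, about 0.2 kg, one oblong slot (34 x 14 mm) in its top. Origin: centre of the underside; z up, x and y square to its upright faces; grip it across two of these. Starts upright in a heater's well, mostly not its own. Belongs on the heater with the flat flask.
- heater_tube: fixed white bench heater, 122 mm wide, 24 mm high. Origin: on the worktop under the centre of its open round well (floor 26 mm above the worktop, inner radius 41 mm, rim 4.5 mm wide, top 32 mm above the worktop); it reaches 47 mm behind (+x), 93 mm ahead. Its sign, fixed on the dark ledge 70 mm ahead (-x): a big white conical tube with an orange cap, 112 mm long, 33 mm thick (top 51 mm up)
- heater_vial: fixed white bench heater, 122 mm wide, 24 mm high. Origin: on the worktop under the centre of its open round well (floor 26 mm above the worktop, inner radius 41 mm, rim 4.5 mm wide, top 32 mm above the worktop); it reaches 47 mm behind (+x), 93 mm ahead. Its sign, fixed on the dark ledge 70 mm ahead (-x): a slim round glass vial with a black cap, 55 mm long and 17 mm thick
- heater_micro: fixed white bench heater, 122 mm wide, 24 mm high. Origin: on the worktop under the centre of its open round well (floor 26 mm above the worktop, inner radius 41 mm, rim 4.5 mm wide, top 32 mm above the worktop); it reaches 47 mm behind (+x), 93 mm ahead. Its sign, fixed on the dark ledge 70 mm ahead (-x): a tiny sample tube with a ribbed yellow cap, 38 mm long and 12 mm thick
- heater_flask: fixed white bench heater, 122 mm wide, 24 mm high. Origin: on the worktop under the centre of its open round well (floor 26 mm above the worktop, inner radius 41 mm, rim 4.5 mm wide, top 32 mm above the worktop); it reaches 47 mm behind (+x), 93 mm ahead. Its sign, fixed on the dark ledge 70 mm ahead (-x): a flat oblong glass flask with a narrow white cap, 32 mm wide, 69 mm long and 12 mm thick
- pad: fixed flat brown cork pad, 110 x 110 x 20 mm, lying on the worktop, empty at the start: the free place. Origin: centre of its underside; its top is 20 mm above the worktop.

How it is judged:
By the outcome, as a careful person would: the job done as asked, in the order asked, and still so for the second after the job is handed in, with the robot touching nothing.
It also fails if it takes over 120 s, if anything falls off the work surface, if the arm or the gripper's body presses on something with over 40 N, if the wrist force passes 120 N, or if a joint passes its speed limit or range.

## Robot

A 6-joint arm with a two-finger parallel gripper is mounted at the origin on a cart in front of the work surface, level with it; the furniture and walls round the work are solid. World frame = base frame: x ahead of the robot, y to its left, z up, the work surface at z = 0. Lengths are in mm, angles in rad, forces in N, time in s.
With the tool pointing down it reaches from about 425 to 1125 mm from the base axis. Payload 14.9 kg.
Tool frame: the origin (TCP) lies midway between the tips of the shut fingers; the grasp point (between the pads) lies hold_point_z behind it (hold_point_z is the distance from the TCP to the grasp point, in mm); z points along the fingers, y is the line along which they close (so a half turn about z gives the same grasp; the last joint's range is limited). The gripper opens to 91 mm and grips with 3 to 60 N. Pads are 32 mm wide; open, the fingers measure 118 mm over their backs; the gripper's body (76 mm by 178 mm) begins 60 mm behind the grasp point.
Start: joints at [1.105, 0.379, 1.734, -0, 1.028, -0.033], TCP at [293.599, 635.467, 213.932] pointing down, gripper open.
Joint ranges: [-2.77, 2.77], [-0.74, 2.19], [0, 2.66], [-1.06, 4.2], [0.31, 2.87], [-3.08, 3.08]. Speed limits (rad/s): [1.89, 1.89, 2.39, 3.14, 3.14, 3.14].

## Interface

Orientations are given as a 3x3 rotation matrix whose columns are the frame's x, y, z axes.
In Python, from station import observe, camera, sign_off, hold_point_z gives the robot as it stands.
- The arm moves only by the tool carry_out, never from a script. Its argument "steps" is a list of rows, each an object of numbers: "hand": the finger opening in mm, from 0 to 91.2; "dx", "dy", "dz": the shift along the tool's x, y, z in mm; "yaw": the turn about the tool's z in rad. In form: [{"hand": .., "dx": .., "dy": .., "dz": .., "yaw": ..}, ...]. A call has 1 to 20 rows; each row is the pose to reach, as a shift and turn from the pose commanded when the call began, along the tool's axes at that moment; what a row does not reach only later rows make up. A row lasts 1/10 s, in which the tool goes at most 50 mm and 8.59 degrees, less where a joint would pass 70% of its speed; a pose out of reach is approached as far as the arm can. A call with a gripper value outside its range is refused whole. The fingers move at their own pace and stop on an object; "force" is the grip in N (left out, the last holds). Time passes only in rows, so rows that repeat a pose let the fingers close. It gives the time, the measured TCP pose, the force, the opening and the grip force at its end, in the units of the state.
- observe(): the state, without advancing time (a new reading comes with each control period).
- camera(name): name is "side" or "top" or "wrist"; returns a dict with "image" (420x560x3 uint8, blue, green, red), "depth" (420x560 float32, mm along the optical axis (not along the pixel's ray), 0 where there is no reading), "mtx" (3x3 intrinsics, pixels), "position" and "rotation" of the camera in the world. Camera axes: x right, y down, z forward; pixel columns grow to the right and rows downward; lengths in mm; the calibration is good to about 2 mm. The wrist camera is an equidistant fisheye: a pixel r from the principal point sees the ray r / f radians off the axis. A picture is of the moment at which its call begins.
- sign_off(): hands the job in; it is judged then, once.
The state is a dict: "clock": time; "joint_pos": joint angles; "joint_vel": joint speeds; "joint_torque": joint torques, N m; "ee_pos": TCP position; "ee_rot": TCP orientation; "force": force on the tool from outside, world axes, zero at the start; "moment": the same for the moment, N m; "width": opening from 0.0 (shut) to 1.0 (fully open); "grasp_force": force on a finger pad.
Only numpy, scipy, OpenCV 4.12 (cv2) and the standard library are available. Lean on these libraries where they do the work, as an engineer would, in place of code of your own. Each camera call takes 0.05 s, during which the arm holds its last target. There are 200 camera calls.

## Working session

There is one attempt and no reset: what is moved stays moved. The work goes in short steps, Python scripts to look and compute and a tool call to move; the robot and the scene stay as the last step left them, time stands still between calls to the robot, and variables do not carry over. Pictures are saved under pics/ and viewed, at most 14 in all, crops included, and the job is handed in when it is done.

Besides the shell and the picture viewer there is one more tool, called after "Call:" as name(argument=value, ...), one argument or row to a line, values as JSON. carry_out: Moves the arm, as the interface text tells. Its arguments: {"type":"object","properties":{"steps":{"type":"array","items":{"type":"object","properties":{"hand":{"type":"number"},"dx":{"type":"number"},"dy":{"type":"number"},"dz":{"type":"number"},"yaw":{"type":"number"}}}},"force":{"type":"number"}},"required":["steps"]}

```bash
mkdir -p pics
python3 - <<'E'
from station import *
import cv2,numpy as np
s=observe();print(s, hold_point_z)
for n in("top","side"):
    c=camera(n);cv2.imwrite(f"pics/{n}0.png",c["image"]);print(n,c["mtx"],c["position"],c["rotation"])
    np.savez(f"{n}0.npz",**c)
E
```

```text
{'clock': 0.0, 'joint_pos': array([ 1.10472234e+00,  3.79396361e-01,  1.73479988e+00, -1.45529190e-05,
        1.02850461e+00, -3.33090035e-02]), 'joint_vel': array([ 6.61830751e-05, -1.35096674e-04, -8.13391034e-05, -9.43509371e-04,
       -1.32700286e-03, -2.92177084e-04]), 'joint_torque': array([-8.90770007e-04, -7.63739204e+01, -4.34361470e+01,  6.50671008e-02,
        4.25381970e-02, -1.30922176e-04]), 'ee_pos': array([293.39740057, 635.09398625, 213.28733083]), 'ee_rot': array([[-9.07812781e-01,  4.19375389e-01, -4.86868564e-04],
       [ 4.19375671e-01,  9.07812236e-01, -9.95597029e-04],
       [ 2.44563481e-05, -1.10799654e-03, -9.99999386e-01]]), 'force': array([ 0.79830352, -0.10232882,  0.44432111]), 'moment': array([0.06119201, 0.05504406, 0.00351614]), 'grasp_force': 0.0, 'width': 0.9988199960285526} 18.8
top [[487.20734952   0.         287.42788724]
 [  0.         487.20734952 209.67552219]
 [  0.           0.           1.        ]] [ 436.40408867   -5.07216244 1291.93069425] [[-0.02695307 -0.99518573  0.09422786]
 [-0.99945445  0.02862805  0.01646926]
 [-0.01908753 -0.09373256 -0.99541442]]
side [[514.1414847    0.         281.89821437]
 [  0.         514.1414847  207.56726859]
 [  0.           0.           1.        ]] [  294.34932047 -1304.21363583   546.42847709] [[ 0.9819309  -0.04560126  0.18366337]
 [-0.18794573 -0.34830542  0.9183462 ]
 [ 0.02209321 -0.93627125 -0.35058242]]
```

View pics/top0.png

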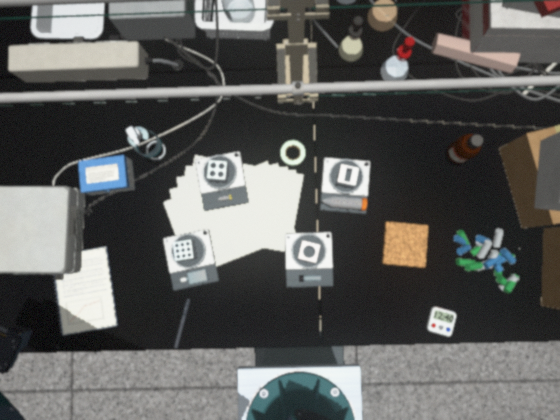

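View pics/side0.png

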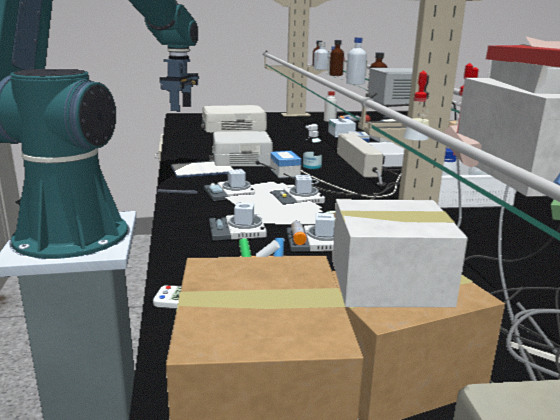

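The top view shows four heaters at about (220,172), (188,250), (308,253) and (345,177), with the cork pad at (405,245). Next I'll zoom in to read the signs and measure the blocks.

```bash
cat > h.py <<'E'
import numpy as np,cv2
def load(n):return dict(np.load(n))
def ray(c,u,v):
    k=c["mtx"];d=np.array([(u-k[0,2])/k[0,0],(v-k[1,2])/k[1,1],1]);return c["rotation"]@d
def onz(c,u,v,z):
    d=ray(c,u,v);p=c["position"];return p+d*(z-p[2])/d[2]
def proj(c,P):
    q=c["rotation"].T@(np.asarray(P,float)-c["position"]);k=c["mtx"];return k[:2,:2]@(q[:2]/q[2])+k[:2,2]
E
python3 - <<'E'
from h import *
c=load("top0.npz");im=c["image"]
t=[cv2.resize(im[v-36:v+36,u-44:u+44],(396,296),interpolation=cv2.INTER_CUBIC) for u,v in((220,180),(188,258),(308,260),(345,183))]
cv2.imwrite("pics/z0.png",np.vstack([np.hstack(t[:2]),np.hstack(t[2:])]))
# rail height by depth, arm-clearance
for u,v in((150,95),(300,85),(450,88),(300,115)):
    d=c["depth"][v,u];print(u,v,c["position"]+ray(c,u,v)*d)
print([c["depth"][v,u] for u,v in((220,172),(205,172),(50,230))])
E
```

```text
150 95 [765.00152528 280.09226146 345.48700066]
300 85 [770.77216919 -21.05791288 358.61481662]
450 88 [ 762.68475259 -321.97546983  335.51659633]
300 115 [814.00149693 -24.66033284   5.2494161 ]
[np.float32(1255.3488), np.float32(1288.9767), np.float32(1207.285)]
```

View pics/z0.png

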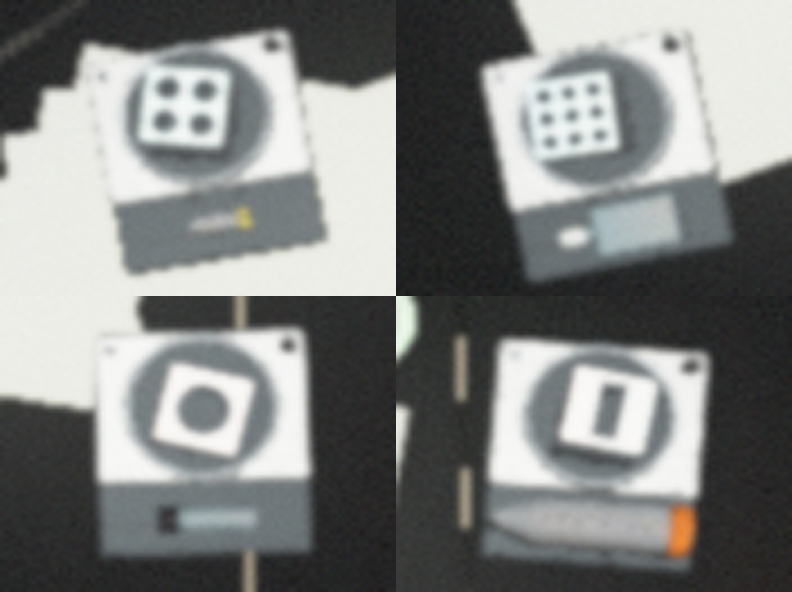

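The blocks form one cycle:

| Heater | Pixel | Block in it now |
|---|---|---|
| micro (yellow cap) | (220,172) | vial |
| flask | (188,250) | micro |
| vial (black cap) | (308,253) | tube |
| tube (orange cap) | (345,177) | flask |

The order of moves is tube to pad, vial to its heater, micro to its heater, flask to its heater, then tube to its heater.

```bash
cat > m.py <<'E'
from h import *
def rect(c,u,v,z,th,lo,hi):
    g=cv2.GaussianBlur(cv2.cvtColor(c["image"],6),(3,3),0)
    R=[onz(c,x,y,z) for x,y in((u-30,v),(u+30,v))]
    S=4;x0,y0=u-24,v-24
    p=cv2.resize(g[y0:y0+48,x0:x0+48],None,fx=S,fy=S,interpolation=cv2.INTER_CUBIC)
    m=(p>th).astype(np.uint8)
    if lo: m=cv2.morphologyEx(m,cv2.MORPH_OPEN,np.ones((lo,lo),np.uint8))
    cs,_=cv2.findContours(m,cv2.RETR_EXTERNAL,2)
    out=[]
    for k in cs:
        if cv2.contourArea(k)<1500: continue
        w=np.array([onz(c,(x+.5)/S-.5+x0,(y+.5)/S-.5+y0,z)[:2] for x,y in k[:,0]],np.float32)
        r=cv2.minAreaRect(w)
        out.append([np.round(r[0],1),np.round(r[1],1),round(r[2],1)])
    return out
E
python3 - <<'E'
from m import *
c=load("top0.npz")
B=dict(vial=(217,170),micro=(183,249),tube=(310,252),flask=(347,175))
for n,(u,v) in B.items():
    for th in(150,170,190,205):
        print(n,th,[r for r in rect(c,u,v,72,th,9,0) if 35<max(r[1])<60])
# wells: dark (gray) disc on white
hsv=cv2.cvtColor(c["image"],cv2.COLOR_BGR2GRAY)
for n,(u,v) in dict(A=(220,172),Bf=(188,250),C=(308,253),D=(345,177)).items():
    S=4;x0,y0=u-30,v-30
    p=cv2.resize(cv2.GaussianBlur(hsv,(3,3),0)[y0:y0+60,x0:x0+60],None,fx=S,fy=S,interpolation=2)
    m=((p>60)&(p<165)).astype(np.uint8);m=cv2.morphologyEx(m,cv2.MORPH_OPEN,np.ones((9,9)))
    cs,_=cv2.findContours(m,0,2)
    for k in cs:
        if cv2.contourArea(k)<1500: continue
        h=cv2.convexHull(k);e=cv2.fitEllipse(h)
        P=onz(c,(e[0][0]+.5)/S-.5+x0,(e[0][1]+.5)/S-.5+y0,30)
        print(n,P.round(1),np.round(np.array(e[1])/S*1261/487.2/1,1),cv2.contourArea(h))
# pad
q=cv2.cvtColor(c["image"],40);m=cv2.inRange(q,(5,80,80),(22,255,255))[200:290,370:440]
cs,_=cv2.findContours(m,0,2);k=max(cs,key=cv2.contourArea)
w=np.array([onz(c,x+370,y+200,20)[:2] for x,y in k[:,0]],np.float32);print("pad",cv2.minAreaRect(w))
E
```

```text
vial 150 []
vial 170 []
vial 190 []
vial 205 []
micro 150 []
micro 170 []
micro 190 []
micro 205 [[array([458.9, 279.8]), array([44. , 44.9]), 89.5]]
tube 150 []
tube 170 [[array([446.8, -35.2]), array([50.2, 49.6]), 74.5]]
tube 190 [[array([446.8, -35.2]), array([47.9, 47.5]), 74.5]]
tube 205 [[array([446.7, -35.1]), array([46. , 45.7]), 74.5]]
flask 150 []
flask 170 []
flask 190 []
flask 205 [[array([ 633.9, -153.8]), array([18.6, 45.7]), 74.1], [array([ 640.6, -126.8]), array([18.5, 45.7]), 75.6]]
A [593.9 179.7  30. ] [115.9 236.5] 26448.5
Bf [406.9 264.3  30. ] [124.5 186.4] 25975.0
C [394.  -34.8  30. ] [126.4 293.9] 37797.5
D [ 594.9 -126.9   30. ] [142.8 158.9] 29221.0
pad ((458.54290771484375, -287.108642578125), (114.26312255859375, 115.11333465576172), 82.84512329101562)
```

Run:
```python
from h import *
c=load("top0.npz")
O=dict(A=(176,144),B=(144,222),C=(264,224),D=(301,147))
H=dict(A=[(84,57),(291,30),(326,240),(128,272)],B=[(86,67),(294,30),(336,240),(132,281)],C=[(98,40),(304,32),(311,256),(101,259)],D=[(102,42),(312,58),(294,274),(86,257)])
W=dict(A=(200,117),B=(601-396,115),C=(204,403-296),D=(600-396,417-296))
K=dict(A=[(148,63),(231,68),(226,150),(138,145)],B=[(135,81),(216,72),(224,153),(141,160)],C=[(172,66),(256,82),(238,160),(154,139)],D=[(181,70),(263,84),(244,159),(164,147)])
for n in"ABCD":
    w=lambda p,z:onz(c,O[n][0]+p[0]/4.5-.4,O[n][1]+p[1]/4.5-.4,z)[:2]
    h=[w(p,24) for p in H[n]];b=(h[0]+h[1])/2;f=(h[2]+h[3])/2
    print(n,"well",(b+(f-b)*47/140).round(1),"len",np.linalg.norm(b-f).round(1),np.linalg.norm(h[0]-h[1]).round(1),"ring",w(W[n],31).round(1))
    k=np.array([w(p,72) for p in K[n]],np.float32);r=cv2.minAreaRect(k)
    l=k[0]-k[1];print("  block",k.mean(0).round(1),r,"y-edge ang",np.degrees(np.arctan2(l[1],l[0])).round(1))
```

```text
A well [669.4 190.6] len 128.4 123.1 ring [666.6 189.9]
  block [665.4 191.6] ((665.4722900390625, 191.97679138183594), (49.9300651550293, 47.15901184082031), 85.00198364257812) y-edge ang 84.8
B well [463.3 274.8] len 125.1 122.8 ring [465.6 273. ]
  block [464.2 278.5] ((463.9235534667969, 278.53875732421875), (45.314945220947266, 46.43135070800781), 4.737835884094238) y-edge ang 94.7
C well [455.  -36.3] len 126.9 119.1 ring [456.5 -37. ]
  block [453.3 -36.5] ((453.69024658203125, -36.43532180786133), (47.84077453613281, 44.25299835205078), 75.10540008544922) y-edge ang 77.6
D well [ 647.  -138.7] len 127.3 123.0 ring [ 646.3 -139.6]
  block [ 642.7 -140.4] ((642.4365844726562, -140.66050720214844), (48.82126235961914, 44.83734893798828), 78.39488983154297) y-edge ang 78.4
```

Run:
```python
from h import *
c=load("top0.npz")
O=dict(A=(176,144),B=(144,222),C=(264,224),D=(301,147))
H=dict(A=[(84,57),(291,30),(326,240),(128,272)],B=[(86,67),(294,30),(336,240),(132,281)],C=[(98,40),(304,32),(311,256),(101,259)],D=[(102,42),(312,58),(294,274),(86,257)])
W=dict(A=(200,117),B=(601-396,115),C=(204,403-296),D=(600-396,417-296))
K=dict(A=[(148,63),(231,68),(226,150),(138,145)],B=[(135,81),(216,72),(224,153),(141,160)],C=[(172,66),(256,82),(238,160),(154,139)],D=[(181,70),(263,84),(244,159),(164,147)])
for n in"ABCD":
    w=lambda p,z:onz(c,O[n][0]+p[0]/4.5-.4,O[n][1]+p[1]/4.111-.4,z)[:2]
    h=[w(p,24) for p in H[n]];b=(h[0]+h[1])/2;f=(h[2]+h[3])/2
    print(n,"well",(b+(f-b)*47/140).round(1),"len",np.linalg.norm(b-f).round(1),np.linalg.norm(h[0]-h[1]).round(1),"ring",w(W[n],31).round(1))
    k=np.array([w(p,72) for p in K[n]],np.float32)
    l=k[0]-k[1]-k[2]+k[3];print("  block",k.mean(0).round(1),"ang",np.degrees(np.arctan2(l[1],l[0])).round(1))
```

```text
A well [663.  190.7] len 140.0 123.2 ring [660. 190.]
  block [659.6 191.7] ang 84.6
B well [456.8 274.8] len 136.3 123.1 ring [459.3 273.1]
  block [458.1 278.6] ang 94.5
C well [449.1 -36.2] len 138.7 119.1 ring [450.8 -36.8]
  block [447.5 -36.3] ang 74.9
D well [ 640.2 -138.4] len 139.1 123.0 ring [ 639.6 -139.3]
  block [ 636.6 -140.1] ang 78.2
```

```bash
cat > g.py <<'E'
import sys,numpy as np
from station import observe
s=observe();R=s["ee_rot"];p=s["ee_pos"];a=np.degrees(np.arctan2(R[1,1],R[0,1]))
print("t",s["clock"].round(1),"p",p.round(1),"ang",a.round(1),"w",round(s["width"]*91.2,1),"F",s["force"].round(1),"g",round(s["grasp_force"],1),"j6",s["joint_pos"][[0,5]].round(2))
for t in sys.argv[1:]:
    x,y,z,b=map(float,t.split(","));d=R.T@(np.array([x,y,z])-p)
    print(t,"->",d.round(1),"yaw",round(np.radians(a-b),3))
E
python3 g.py 480,300,200,74.5 447,-35,150,74.5 447,-35,40,74.5
```

```text
Traceback (most recent call last):
  File "g.py", line 4, in <module>
    print("t",s["clock"].round(1),"p",p.round(1),"ang",a.round(1),"w",round(s["width"]*91.2,1),"F",s["force"].round(1),"g",round(s["grasp_force"],1),"j6",s["joint_pos"][[0,5]].round(2))
              ^^^^^^^^^^^^^^^^
AttributeError: 'float' object has no attribute 'round'
```

```bash
sed -i 's/s\["clock"\].round(1)/round(s["clock"],1)/' g.py
python3 g.py 480,300,200,74.5 447,-35,150,74.5 447,-35,40,74.5
```

```text
t 0.1 p [293.4 635.1 213.3] ang 65.2 w 91.3 F [-0.8  0.1 -0.3] g 0.0 j6 [ 1.1  -0.03]
480,300,200,74.5 -> [-310.  -226.    13.5] yaw -0.162
447,-35,150,74.5 -> [-420.5 -543.9   63.9] yaw -0.162
447,-35,40,74.5 -> [-420.5 -543.7  173.9] yaw -0.162
```

Call:
carry_out(
  steps=[
    {"hand":91,"dx":-310,"dy":-226,"dz":13,"yaw":-0.162},
    {"hand":91,"dx":-310,"dy":-226,"dz":13,"yaw":-0.162},
    {"hand":91,"dx":-310,"dy":-226,"dz":13,"yaw":-0.162},
    {"hand":91,"dx":-310,"dy":-226,"dz":13,"yaw":-0.162},
    {"hand":91,"dx":-310,"dy":-226,"dz":13,"yaw":-0.162},
    {"hand":91,"dx":-310,"dy":-226,"dz":13,"yaw":-0.162},
    {"hand":91,"dx":-310,"dy":-226,"dz":13,"yaw":-0.162},
    {"hand":91,"dx":-310,"dy":-226,"dz":13,"yaw":-0.162},
    {"hand":91,"dx":-420.5,"dy":-544,"dz":64,"yaw":-0.162},
    {"hand":91,"dx":-420.5,"dy":-544,"dz":64,"yaw":-0.162},
    {"hand":91,"dx":-420.5,"dy":-544,"dz":64,"yaw":-0.162},
    {"hand":91,"dx":-420.5,"dy":-544,"dz":64,"yaw":-0.162},
    {"hand":91,"dx":-420.5,"dy":-544,"dz":64,"yaw":-0.162},
    {"hand":91,"dx":-420.5,"dy":-544,"dz":64,"yaw":-0.162},
    {"hand":91,"dx":-420.5,"dy":-544,"dz":64,"yaw":-0.162},
    {"hand":91,"dx":-420.5,"dy":-544,"dz":64,"yaw":-0.162},
    {"hand":91,"dx":-420.5,"dy":-544,"dz":64,"yaw":-0.162},
    {"hand":91,"dx":-420.5,"dy":-544,"dz":64,"yaw":-0.162},
  ],
)

```text
clock: 1.9
ee_pos: [447.3, -34.1, 150.0]
ee_rot: [[-0.964, 0.267, 0.0], [0.267, 0.964, 0.0], [-0.0, 0.0, -1.0]]
force: [0.2, -0.0, 0.6]
width: 0.996
grasp_force: 0.0
```

```bash
python3 g.py 447,-35,40,74.5
python3 - <<'E'
from station import *
import cv2
c=camera("wrist");cv2.imwrite("pics/w1.png",c["image"])
E
```

```text
t 1.9 p [447.3 -34.1 150. ] ang 74.5 w 90.9 F [ 0.2 -0.   0.6] g 0.0 j6 [-0.13 -1.43]
447,-35,40,74.5 -> [  0.  -1. 110.] yaw 0.0
```

View pics/w1.png

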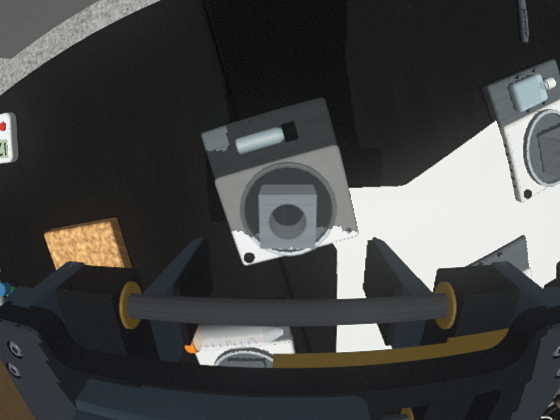

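The wrist view shows the block at (288,215), square to the fingers and centred between them. Descending to grip it.

Call:
carry_out(
  steps=[
    {"hand":91,"dx":0,"dy":-1,"dz":40,"yaw":0},
    {"hand":91,"dx":0,"dy":-1,"dz":75,"yaw":0},
    {"hand":91,"dx":0,"dy":-1,"dz":95,"yaw":0},
    {"hand":91,"dx":0,"dy":-1,"dz":110,"yaw":0},
    {"hand":91,"dx":0,"dy":-1,"dz":110,"yaw":0},
    {"hand":40,"dx":0,"dy":-1,"dz":110,"yaw":0},
    {"hand":40,"dx":0,"dy":-1,"dz":110,"yaw":0},
    {"hand":40,"dx":0,"dy":-1,"dz":110,"yaw":0},
    {"hand":40,"dx":0,"dy":-1,"dz":110,"yaw":0},
    {"hand":40,"dx":0,"dy":-1,"dz":110,"yaw":0},
    {"hand":40,"dx":0,"dy":-1,"dz":110,"yaw":0},
    {"hand":40,"dx":0,"dy":-1,"dz":110,"yaw":0},
    {"hand":40,"dx":0,"dy":-1,"dz":110,"yaw":0},
  ],
  force=25,
)

```text
clock: 3.25
ee_pos: [447.1, -35.7, 40.2]
ee_rot: [[-0.964, 0.268, 0.0], [0.268, 0.964, 0.0], [-0.0, 0.0, -1.0]]
force: [-1.8, 2.3, 6.7]
width: 0.501
grasp_force: 25.0
```

```bash
python3 g.py 447,-35,115,74.5 458.5,-287,115,80 458.5,-287,36,80
```

```text
t 3.2 p [447.1 -35.7  40.2] ang 74.5 w 45.7 F [-1.8  2.3  6.7] g 25.0 j6 [-0.13 -1.43]
447,-35,115,74.5 -> [  0.3   0.7 -74.8] yaw -0.0
458.5,-287,115,80 -> [ -78.2 -239.1  -74.8] yaw -0.096
458.5,-287,36,80 -> [ -78.2 -239.1    4.2] yaw -0.096
```

Call:
carry_out(
  steps=[
    {"hand":40,"dx":0,"dy":0,"dz":-20,"yaw":0},
    {"hand":40,"dx":0,"dy":0,"dz":-50,"yaw":0},
    {"hand":40,"dx":-10,"dy":-30,"dz":-75,"yaw":0},
    {"hand":40,"dx":-24,"dy":-75,"dz":-75,"yaw":0},
    {"hand":40,"dx":-38,"dy":-120,"dz":-75,"yaw":0},
    {"hand":40,"dx":-52,"dy":-160,"dz":-75,"yaw":0},
    {"hand":40,"dx":-66,"dy":-200,"dz":-75,"yaw":0},
    {"hand":40,"dx":-76,"dy":-230,"dz":-70,"yaw":0},
    {"hand":40,"dx":-78,"dy":-239,"dz":-60,"yaw":0},
    {"hand":40,"dx":-78,"dy":-239,"dz":-35,"yaw":0},
    {"hand":40,"dx":-78,"dy":-239,"dz":-12,"yaw":0},
    {"hand":40,"dx":-78,"dy":-239,"dz":-3,"yaw":0},
    {"hand":40,"dx":-78,"dy":-239,"dz":2,"yaw":0},
    {"hand":40,"dx":-78,"dy":-239,"dz":5.5,"yaw":0},
    {"hand":40,"dx":-78,"dy":-239,"dz":5.5,"yaw":0},
  ],
)

```text
clock: 4.75
ee_pos: [458.4, -286.8, 34.7]
ee_rot: [[-0.964, 0.267, 0.0], [0.267, 0.964, -0.0], [-0.0, -0.0, -1.0]]
force: [-0.1, -0.4, -1.9]
width: 0.501
grasp_force: 25.0
```

```bash
python3 g.py
```

```text
t 4.8 p [ 458.4 -286.8   34.7] ang 74.5 w 45.7 F [-0.1 -0.4 -1.9] g 25.0 j6 [-0.6 -1.9]
```

Call:
carry_out(
  steps=[
    {"hand":91,"dx":0,"dy":0,"dz":0,"yaw":0},
    {"hand":91,"dx":0,"dy":0,"dz":0,"yaw":0},
    {"hand":91,"dx":0,"dy":0,"dz":0,"yaw":0},
    {"hand":91,"dx":0,"dy":0,"dz":0,"yaw":0},
    {"hand":91,"dx":0,"dy":0,"dz":-30,"yaw":0},
    {"hand":91,"dx":0,"dy":0,"dz":-75,"yaw":0},
    {"hand":91,"dx":0,"dy":0,"dz":-115,"yaw":0},
  ],
)

```text
clock: 5.45
ee_pos: [457.9, -286.8, 151.0]
ee_rot: [[-0.964, 0.268, -0.0], [0.268, 0.964, 0.0], [0.0, 0.0, -1.0]]
force: [0.5, -1.1, 0.5]
width: 0.999
grasp_force: 0.0
```

```bash
python3 g.py 660,191.7,150,84.6 660,191.7,40,84.6
python3 - <<'E'
from m import *
from station import *
c=camera("top");np.savez("top1.npz",**c)
z=c["image"][140:290,150:440];cv2.imwrite("pics/t1.png",cv2.resize(z,(800,414),interpolation=2))
# bores centroids, blocks A,B
g=cv2.cvtColor(c["image"],6)
for n,(u,v),N in(("vial",(217,170),4),("micro",(183,249),9)):
    S=8;r=11;p=cv2.resize(g[v-r:v+r,u-r:u+r],None,fx=S,fy=S,interpolation=2)
    m=cv2.adaptiveThreshold(p,1,1,1,41,8)
    k,_,st,ce=cv2.connectedComponentsWithStats(m)
    for i in range(1,k):
        if st[i,4]>150: print(n,st[i,4],onz(c,u-r+(ce[i,0]+.5)/S-.5,v-r+(ce[i,1]+.5)/S-.5,71)[:2].round(1))
E
```

```text
t 5.5 p [ 457.9 -286.8  151. ] ang 74.5 w 91.1 F [ 0.5 -1.1  0.5] g 0.0 j6 [-0.6 -1.9]
660,191.7,150,84.6 -> [-66.7 515.1   1. ] yaw -0.177
660,191.7,40,84.6 -> [-66.7 515.1 111. ] yaw -0.177
vial 933 [686.5 188.6]
vial 1152 [656.  166.5]
vial 2416 [646.1 206. ]
vial 1036 [671.8 202. ]
vial 1017 [669.5 181.1]
vial 1034 [651.1 204.2]
vial 1020 [648.6 183.5]
micro 1063 [485.5 283.2]
micro 1106 [465.1 255. ]
micro 383 [474.4 268.8]
micro 361 [472.5 282.6]
micro 400 [470.8 296.5]
micro 376 [460.6 267. ]
micro 399 [458.9 280.8]
micro 481 [450.2 305.4]
micro 401 [457.1 294.7]
micro 381 [446.6 265.1]
micro 384 [444.7 279. ]
micro 356 [443.  293.1]
micro 621 [435.2 265.5]
```

View pics/t1.png

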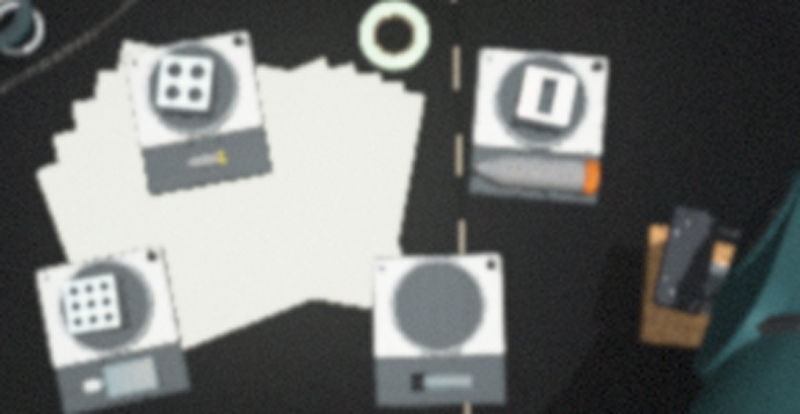

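The picture shows the C well empty, with its centre at crop (438,305). The bore centroids put the vial block at (660.3,192.7), 83.4°, and the micro block at (458.9,280.8), 97.4°.

Call:
carry_out(
  steps=[
    {"hand":91,"dx":-66.7,"dy":516,"dz":1,"yaw":-0.155},
    {"hand":91,"dx":-66.7,"dy":516,"dz":1,"yaw":-0.155},
    {"hand":91,"dx":-66.7,"dy":516,"dz":1,"yaw":-0.155},
    {"hand":91,"dx":-66.7,"dy":516,"dz":1,"yaw":-0.155},
    {"hand":91,"dx":-66.7,"dy":516,"dz":1,"yaw":-0.155},
    {"hand":91,"dx":-66.7,"dy":516,"dz":1,"yaw":-0.155},
    {"hand":91,"dx":-66.7,"dy":516,"dz":1,"yaw":-0.155},
    {"hand":91,"dx":-66.7,"dy":516,"dz":1,"yaw":-0.155},
    {"hand":91,"dx":-66.7,"dy":516,"dz":1,"yaw":-0.155},
    {"hand":91,"dx":-66.7,"dy":516,"dz":1,"yaw":-0.155},
    {"hand":91,"dx":-66.7,"dy":516,"dz":1,"yaw":-0.155},
    {"hand":91,"dx":-66.7,"dy":516,"dz":1,"yaw":-0.155},
    {"hand":91,"dx":-66.7,"dy":516,"dz":1,"yaw":-0.155},
    {"hand":91,"dx":-66.7,"dy":516,"dz":1,"yaw":-0.155},
  ],
)

```text
clock: 6.9
ee_pos: [659.9, 191.2, 148.3]
ee_rot: [[-0.993, 0.116, -0.001], [0.116, 0.993, -0.0], [0.001, -0.0, -1.0]]
force: [-0.3, -0.1, -0.7]
width: 0.999
grasp_force: 0.0
```

```bash
python3 g.py 660.3,192.7,40,83.4
python3 - <<'E'
from h import *
from station import camera
c=load("top1.npz")
for z in(26,32):print(onz(c,150+438/2.7586-.3,140+305/2.76-.3,z))
cv2.imwrite("pics/w2.png",camera("wrist")["image"])
E
```

```text
t 6.9 p [659.9 191.2 148.3] ang 83.3 w 91.1 F [-0.3 -0.1 -0.7] g 0.0 j6 [ 0.25 -1.21]
660.3,192.7,40,83.4 -> [ -0.3   1.5 108.3] yaw -0.002
[449.35545536 -35.74525987  26.        ]
[449.29407111 -35.59988178  32.        ]
```

View pics/w2.png

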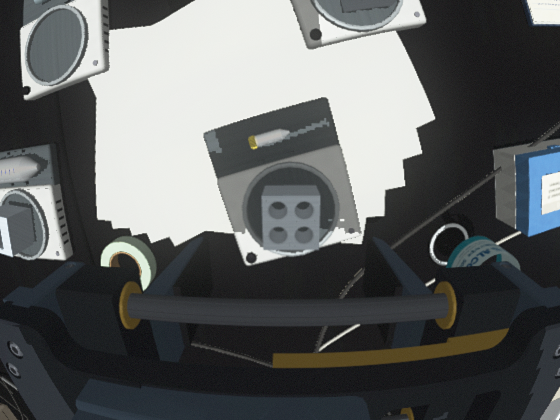

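The vial block sits at (291,217), between the fingers and aligned with them. Gripping and lifting.

Call:
carry_out(
  steps=[
    {"hand":91,"dx":0,"dy":1,"dz":40,"yaw":0},
    {"hand":91,"dx":0,"dy":1,"dz":75,"yaw":0},
    {"hand":91,"dx":0,"dy":1,"dz":95,"yaw":0},
    {"hand":91,"dx":0,"dy":1,"dz":108,"yaw":0},
    {"hand":91,"dx":0,"dy":1,"dz":108,"yaw":0},
    {"hand":40,"dx":0,"dy":1,"dz":108,"yaw":0},
    {"hand":40,"dx":0,"dy":1,"dz":108,"yaw":0},
    {"hand":40,"dx":0,"dy":1,"dz":108,"yaw":0},
    {"hand":40,"dx":0,"dy":1,"dz":108,"yaw":0},
    {"hand":40,"dx":0,"dy":1,"dz":108,"yaw":0},
    {"hand":40,"dx":0,"dy":1,"dz":108,"yaw":0},
    {"hand":40,"dx":0,"dy":1,"dz":108,"yaw":0},
    {"hand":40,"dx":0,"dy":1,"dz":108,"yaw":0},
  ],
)

```text
clock: 8.25
ee_pos: [660.6, 193.5, 40.6]
ee_rot: [[-0.993, 0.116, 0.0], [0.116, 0.993, 0.0], [-0.0, 0.0, -1.0]]
force: [-1.4, -1.2, 4.3]
width: 0.502
grasp_force: 25.0
```

```bash
python3 g.py 660,192,120,83.4 449.5,-36,120,83.4 449.5,-36,40,83.4
```

```text
t 8.2 p [660.6 193.5  40.6] ang 83.4 w 45.8 F [-1.4 -1.2  4.3] g 25.0 j6 [ 0.25 -1.2 ]
660,192,120,83.4 -> [  0.4  -1.6 -79.4] yaw -0.001
449.5,-36,120,83.4 -> [ 183.2 -252.4  -79.4] yaw -0.001
449.5,-36,40,83.4 -> [ 183.2 -252.4    0.6] yaw -0.001
```

Call:
carry_out(
  steps=[
    {"hand":40,"dx":0,"dy":0,"dz":-20,"yaw":0},
    {"hand":40,"dx":0,"dy":0,"dz":-50,"yaw":0},
    {"hand":40,"dx":5,"dy":-7,"dz":-80,"yaw":0},
    {"hand":40,"dx":30,"dy":-41,"dz":-80,"yaw":0},
    {"hand":40,"dx":58,"dy":-80,"dz":-80,"yaw":0},
    {"hand":40,"dx":86,"dy":-119,"dz":-80,"yaw":0},
    {"hand":40,"dx":114,"dy":-157,"dz":-80,"yaw":0},
    {"hand":40,"dx":142,"dy":-196,"dz":-80,"yaw":0},
    {"hand":40,"dx":168,"dy":-232,"dz":-80,"yaw":0},
    {"hand":40,"dx":183,"dy":-252,"dz":-75,"yaw":0},
    {"hand":40,"dx":183,"dy":-252,"dz":-60,"yaw":0},
    {"hand":40,"dx":183,"dy":-252,"dz":-35,"yaw":0},
    {"hand":40,"dx":183,"dy":-252,"dz":-15,"yaw":0},
    {"hand":40,"dx":183,"dy":-252,"dz":-5,"yaw":0},
    {"hand":40,"dx":183,"dy":-252,"dz":0,"yaw":0},
    {"hand":40,"dx":183,"dy":-252,"dz":0,"yaw":0},
    {"hand":40,"dx":183,"dy":-252,"dz":0,"yaw":0},
  ],
)

```text
clock: 9.95
ee_pos: [450.2, -35.7, 41.1]
ee_rot: [[-0.993, 0.115, 0.001], [0.115, 0.993, -0.0], [-0.001, -0.0, -1.0]]
force: [-0.1, -0.1, -1.7]
width: 0.502
grasp_force: 25.0
```

```bash
python3 g.py 449.5,-36,150,83.4 459,280.8,150,97.4
```

```text
t 9.9 p [450.2 -35.7  41.1] ang 83.4 w 45.8 F [-0.1 -0.1 -1.7] g 25.0 j6 [-0.13 -1.59]
449.5,-36,150,83.4 -> [   0.5   -0.4 -108.9] yaw -0.0
459,280.8,150,97.4 -> [  27.7  315.4 -108.9] yaw -0.245
```

Call:
carry_out(
  steps=[
    {"hand":40,"dx":0,"dy":0,"dz":0.5,"yaw":0},
    {"hand":91,"dx":0,"dy":0,"dz":0.5,"yaw":0},
    {"hand":91,"dx":0,"dy":0,"dz":0.5,"yaw":0},
    {"hand":91,"dx":0,"dy":0,"dz":0.5,"yaw":0},
    {"hand":91,"dx":0,"dy":0,"dz":0.5,"yaw":0},
    {"hand":91,"dx":0,"dy":0,"dz":-30,"yaw":0},
    {"hand":91,"dx":0,"dy":0,"dz":-70,"yaw":0},
    {"hand":91,"dx":0,"dy":0,"dz":-109,"yaw":0},
    {"hand":91,"dx":28,"dy":315,"dz":-109,"yaw":-0.245},
    {"hand":91,"dx":28,"dy":315,"dz":-109,"yaw":-0.245},
    {"hand":91,"dx":28,"dy":315,"dz":-109,"yaw":-0.245},
    {"hand":91,"dx":28,"dy":315,"dz":-109,"yaw":-0.245},
    {"hand":91,"dx":28,"dy":315,"dz":-109,"yaw":-0.245},
    {"hand":91,"dx":28,"dy":315,"dz":-109,"yaw":-0.245},
    {"hand":91,"dx":28,"dy":315,"dz":-109,"yaw":-0.245},
    {"hand":91,"dx":28,"dy":315,"dz":-109,"yaw":-0.245},
    {"hand":91,"dx":28,"dy":315,"dz":-109,"yaw":-0.245},
    {"hand":91,"dx":28,"dy":315,"dz":-109,"yaw":-0.245},
  ],
)

```text
clock: 11.75
ee_pos: [458.1, 279.1, 149.3]
ee_rot: [[-0.992, -0.128, -0.001], [-0.128, 0.992, -0.0], [0.001, -0.0, -1.0]]
force: [-0.6, -0.2, 0.3]
width: 0.998
grasp_force: 0.0
```

```bash
python3 - <<'E'
from h import *
from station import camera
cv2.imwrite("pics/w3.png",camera("wrist")["image"])
c=camera("top");np.savez("top2.npz",**c)
z=c["image"][140:290,150:440];cv2.imwrite("pics/t2.png",cv2.resize(z,(800,414),interpolation=2))
E
python3 g.py 459,280.8,40,97.4
```

```text
t 11.8 p [458.3 279.3 149.5] ang 97.3 w 91.0 F [ 0.7 -0.1  0.6] g 0.0 j6 [ 0.5  -1.19]
459,280.8,40,97.4 -> [ -0.9   1.5 109.5] yaw -0.001
```

View pics/t2.png

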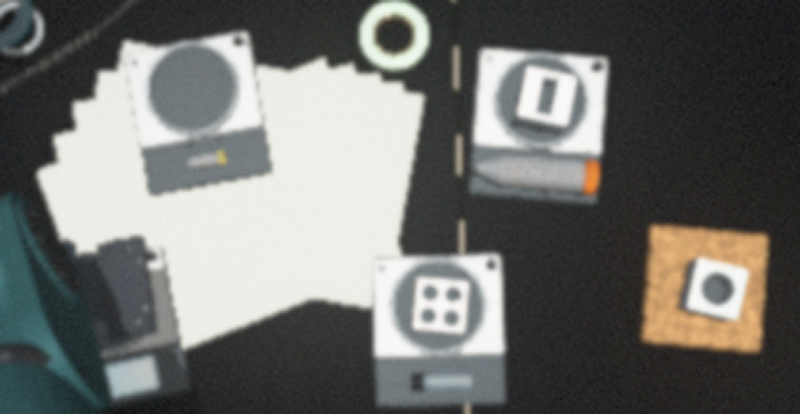

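View pics/w3.png

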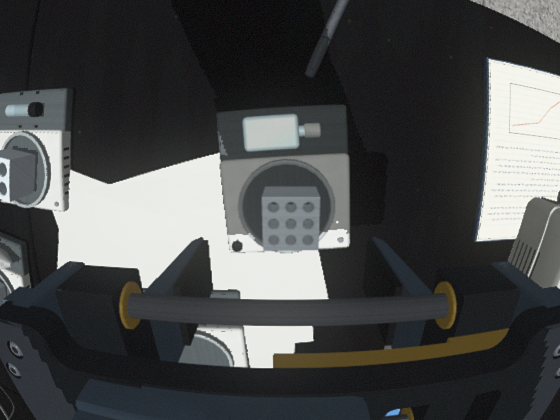

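The vial block stands centred in well C (crop 442,305) and the tube block is on the pad (718,290). Well A is empty (193,87), and the micro block at (291,217) in the wrist view is aligned with the fingers.

Call:
carry_out(
  steps=[
    {"hand":91,"dx":-1,"dy":1,"dz":40,"yaw":0},
    {"hand":91,"dx":-1,"dy":1,"dz":75,"yaw":0},
    {"hand":91,"dx":-1,"dy":1,"dz":95,"yaw":0},
    {"hand":91,"dx":-1,"dy":1,"dz":109,"yaw":0},
    {"hand":91,"dx":-1,"dy":1,"dz":109,"yaw":0},
    {"hand":40,"dx":-1,"dy":1,"dz":109,"yaw":0},
    {"hand":40,"dx":-1,"dy":1,"dz":109,"yaw":0},
    {"hand":40,"dx":-1,"dy":1,"dz":109,"yaw":0},
    {"hand":40,"dx":-1,"dy":1,"dz":109,"yaw":0},
    {"hand":40,"dx":-1,"dy":1,"dz":109,"yaw":0},
    {"hand":40,"dx":-1,"dy":1,"dz":109,"yaw":0},
    {"hand":40,"dx":-1,"dy":1,"dz":109,"yaw":0},
    {"hand":40,"dx":-1,"dy":1,"dz":109,"yaw":0},
  ],
)

```text
clock: 13.15
ee_pos: [459.1, 281.6, 40.6]
ee_rot: [[-0.992, -0.129, 0.0], [-0.129, 0.992, 0.0], [-0.0, 0.0, -1.0]]
force: [-2.6, -0.2, 4.5]
width: 0.504
grasp_force: 25.0
```

```bash
python3 -c "
from h import *
c=load('top2.npz')
f=lambda u,v,z:onz(c,150+u/2.7586-.3,140+v/2.76-.3,z)[:2].round(1)
print('A',f(193,87,29),'D',f(542,99,29),'flask',f(547,96,72),'tube',f(718,290,66),'vial',f(442,305,72))"; python3 g.py 661,190.5,120,97.4 661,190.5,40,97.4
```

```text
A [662.7 191.3] D [ 641.1 -140.2] flask [ 636.8 -140.3] tube [ 455.6 -288.6] vial [448.8 -38.2]
t 13.2 p [459.1 281.6  40.6] ang 97.4 w 46.0 F [-2.6 -0.2  4.5] g 25.0 j6 [ 0.51 -1.19]
661,190.5,120,97.4 -> [-188.4 -116.4  -79.4] yaw 0.0
661,190.5,40,97.4 -> [-188.4 -116.4    0.6] yaw 0.0
```

Call:
carry_out(
  steps=[
    {"hand":40,"dx":0,"dy":0,"dz":-20,"yaw":0},
    {"hand":40,"dx":0,"dy":0,"dz":-50,"yaw":0},
    {"hand":40,"dx":-8,"dy":-5,"dz":-80,"yaw":0},
    {"hand":40,"dx":-35,"dy":-22,"dz":-80,"yaw":0},
    {"hand":40,"dx":-72,"dy":-44,"dz":-80,"yaw":0},
    {"hand":40,"dx":-110,"dy":-68,"dz":-80,"yaw":0},
    {"hand":40,"dx":-148,"dy":-91,"dz":-80,"yaw":0},
    {"hand":40,"dx":-178,"dy":-109,"dz":-80,"yaw":0},
    {"hand":40,"dx":-189,"dy":-116,"dz":-75,"yaw":0},
    {"hand":40,"dx":-189,"dy":-116,"dz":-60,"yaw":0},
    {"hand":40,"dx":-189,"dy":-116,"dz":-35,"yaw":0},
    {"hand":40,"dx":-189,"dy":-116,"dz":-15,"yaw":0},
    {"hand":40,"dx":-189,"dy":-116,"dz":-5,"yaw":0},
    {"hand":40,"dx":-189,"dy":-116,"dz":0,"yaw":0},
    {"hand":40,"dx":-189,"dy":-116,"dz":0.5,"yaw":0},
    {"hand":40,"dx":-189,"dy":-116,"dz":0.5,"yaw":0},
  ],
)

```text
clock: 14.75
ee_pos: [661.4, 191.2, 40.1]
ee_rot: [[-0.992, -0.129, 0.0], [-0.129, 0.992, 0.0], [-0.0, 0.0, -1.0]]
force: [0.4, -0.3, -1.5]
width: 0.503
grasp_force: 25.0
```

```bash
python3 g.py 662,191,150,97 637,-140.2,150,76
python3 - <<'E'
from m import *
# flask/tube yaw from side-edge contours of block tops
c=load("top2.npz")
print(rect(c,410,245,66,170,9,0),rect(c,410,245,66,200,9,0))
g=cv2.cvtColor(c["image"],6);S=8;u,v,r=347,175,7
p=cv2.resize(g[v-r:v+r,u-r:u+r],None,fx=S,fy=S,interpolation=2)
for th in(130,150,170):
    k,_,st,ce=cv2.connectedComponentsWithStats((p<th).astype(np.uint8))
    for i in range(1,k):
        if st[i,4]>400:
            yx=np.argwhere(_==i);w=np.array([onz(c,u-r+(x+.5)/S-.5,v-r+(y+.5)/S-.5,70)[:2] for y,x in yx],np.float32)
            print(th,len(w),cv2.minAreaRect(w))
E
```

```text
t 14.8 p [661.4 191.2  40.1] ang 97.4 w 45.9 F [ 0.4 -0.3 -1.5] g 25.0 j6 [ 0.25 -1.45]
662,191,150,97 -> [  -0.6   -0.3 -109.9] yaw 0.007
637,-140.2,150,76 -> [  66.9 -325.5 -109.9] yaw 0.374
[[array([ 457.4, -276.7]), array([96.3, 97.1]), 83.6]] [[array([ 457.6, -289.2]), array([48. , 49.4]), 74.8]]
130 1973 ((638.1166381835938, -140.25790405273438), (8.84034538269043, 27.1372013092041), 76.05940246582031)
150 2867 ((637.555908203125, -140.4796142578125), (10.725483894348145, 29.519166946411133), 77.65715789794922)
170 3534 ((637.5326538085938, -140.4532012939453), (12.294774055480957, 31.342050552368164), 77.74191284179688)
```

Call:
carry_out(
  steps=[
    {"hand":91,"dx":0,"dy":0,"dz":0,"yaw":0},
    {"hand":91,"dx":0,"dy":0,"dz":0,"yaw":0},
    {"hand":91,"dx":0,"dy":0,"dz":0,"yaw":0},
    {"hand":91,"dx":0,"dy":0,"dz":0,"yaw":0},
    {"hand":91,"dx":0,"dy":0,"dz":-30,"yaw":0},
    {"hand":91,"dx":0,"dy":0,"dz":-70,"yaw":0},
    {"hand":91,"dx":0,"dy":0,"dz":-110,"yaw":0},
    {"hand":91,"dx":67,"dy":-325,"dz":-110,"yaw":0.365},
    {"hand":91,"dx":67,"dy":-325,"dz":-110,"yaw":0.365},
    {"hand":91,"dx":67,"dy":-325,"dz":-110,"yaw":0.365},
    {"hand":91,"dx":67,"dy":-325,"dz":-110,"yaw":0.365},
    {"hand":91,"dx":67,"dy":-325,"dz":-110,"yaw":0.365},
    {"hand":91,"dx":67,"dy":-325,"dz":-110,"yaw":0.365},
    {"hand":91,"dx":67,"dy":-325,"dz":-110,"yaw":0.365},
    {"hand":91,"dx":67,"dy":-325,"dz":-110,"yaw":0.365},
    {"hand":91,"dx":67,"dy":-325,"dz":-110,"yaw":0.365},
    {"hand":91,"dx":67,"dy":-325,"dz":-110,"yaw":0.365},
    {"hand":91,"dx":67,"dy":-325,"dz":-110,"yaw":0.365},
  ],
)

```text
clock: 16.55
ee_pos: [637.0, -138.9, 149.9]
ee_rot: [[-0.973, 0.232, -0.0], [0.232, 0.973, 0.0], [0.0, 0.0, -1.0]]
force: [-0.1, -0.1, -0.8]
width: 0.995
grasp_force: 0.0
```

```bash
python3 - <<'E'
from h import *
from station import camera
cv2.imwrite("pics/w4.png",camera("wrist")["image"])
c=camera("top");np.savez("top3.npz",**c)
E
python3 g.py 637,-140.3,40,76.5
```

```text
t 16.6 p [ 637.  -139.1  150. ] ang 76.6 w 90.7 F [-0.8  0.5  0. ] g 0.0 j6 [-0.25 -1.59]
637,-140.3,40,76.5 -> [ -0.2  -1.1 110. ] yaw 0.001
```

View pics/w4.png

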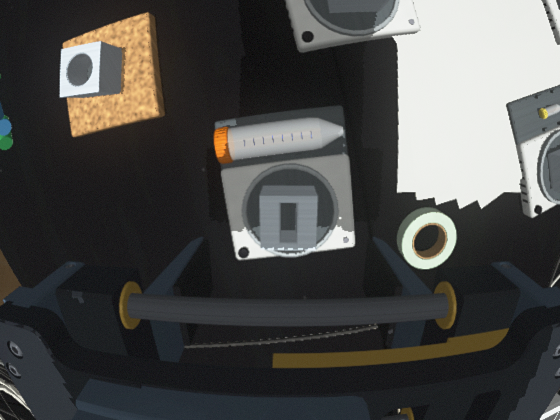

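The flask block at (288,218) is aligned with the fingers, and the sign tube is clear of them. Gripping.

Call:
carry_out(
  steps=[
    {"hand":91,"dx":0,"dy":-1,"dz":40,"yaw":0},
    {"hand":91,"dx":0,"dy":-1,"dz":75,"yaw":0},
    {"hand":91,"dx":0,"dy":-1,"dz":95,"yaw":0},
    {"hand":91,"dx":0,"dy":-1,"dz":110,"yaw":0},
    {"hand":91,"dx":0,"dy":-1,"dz":110,"yaw":0},
    {"hand":40,"dx":0,"dy":-1,"dz":110,"yaw":0},
    {"hand":40,"dx":0,"dy":-1,"dz":110,"yaw":0},
    {"hand":40,"dx":0,"dy":-1,"dz":110,"yaw":0},
    {"hand":40,"dx":0,"dy":-1,"dz":110,"yaw":0},
    {"hand":40,"dx":0,"dy":-1,"dz":110,"yaw":0},
    {"hand":40,"dx":0,"dy":-1,"dz":110,"yaw":0},
    {"hand":40,"dx":0,"dy":-1,"dz":110,"yaw":0},
    {"hand":40,"dx":0,"dy":-1,"dz":110,"yaw":0},
  ],
)

```text
clock: 17.95
ee_pos: [636.8, -141.0, 40.2]
ee_rot: [[-0.972, 0.234, 0.0], [0.234, 0.972, 0.0], [-0.0, 0.0, -1.0]]
force: [-1.1, 2.1, 6.0]
width: 0.501
grasp_force: 25.0
```

```bash
python3 g.py 458.5,274.5,120,76.5 458.5,274.5,40,76.5
python3 - <<'E'
from h import *
c=load("top3.npz")
z=c["image"][140:290,150:440];cv2.imwrite("pics/t3.png",cv2.resize(z,(800,414),interpolation=2))
E
```

```text
t 17.9 p [ 636.8 -141.    40.2] ang 76.5 w 45.7 F [-1.1  2.1  6. ] g 25.0 j6 [-0.25 -1.59]
458.5,274.5,120,76.5 -> [270.4 362.3 -79.8] yaw -0.0
458.5,274.5,40,76.5 -> [2.705e+02 3.623e+02 2.000e-01] yaw -0.0
```

View pics/t3.png

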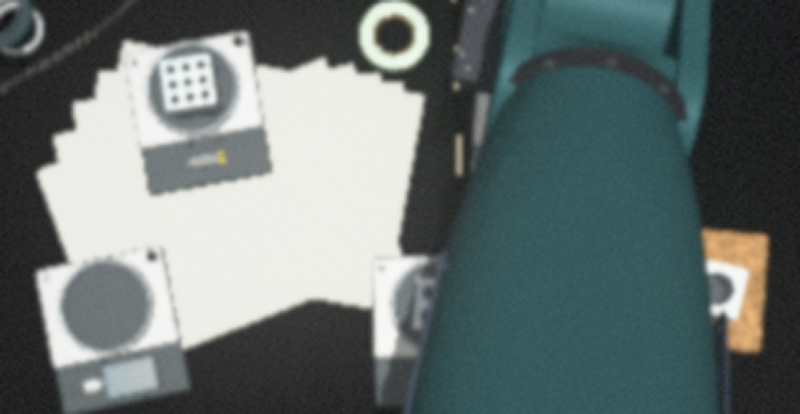

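The micro block is upright in well A (188,82), and well B is empty at (107,306). Carrying the flask block to B.

Call:
carry_out(
  steps=[
    {"hand":40,"dx":0,"dy":0,"dz":-20,"yaw":0},
    {"hand":40,"dx":0,"dy":0,"dz":-50,"yaw":0},
    {"hand":40,"dx":0,"dy":0,"dz":-80,"yaw":0},
    {"hand":40,"dx":18,"dy":24,"dz":-80,"yaw":0},
    {"hand":40,"dx":45,"dy":60,"dz":-80,"yaw":0},
    {"hand":40,"dx":74,"dy":99,"dz":-80,"yaw":0},
    {"hand":40,"dx":103,"dy":138,"dz":-80,"yaw":0},
    {"hand":40,"dx":132,"dy":177,"dz":-80,"yaw":0},
    {"hand":40,"dx":161,"dy":216,"dz":-80,"yaw":0},
    {"hand":40,"dx":190,"dy":255,"dz":-80,"yaw":0},
    {"hand":40,"dx":219,"dy":294,"dz":-80,"yaw":0},
    {"hand":40,"dx":246,"dy":330,"dz":-80,"yaw":0},
    {"hand":40,"dx":264,"dy":353,"dz":-80,"yaw":0},
    {"hand":40,"dx":270.5,"dy":362,"dz":-80,"yaw":0},
    {"hand":40,"dx":270.5,"dy":362,"dz":-70,"yaw":0},
  ],
)

```text
clock: 19.45
ee_pos: [458.5, 275.3, 110.4]
ee_rot: [[-0.973, 0.232, 0.002], [0.232, 0.973, 0.001], [-0.001, 0.001, -1.0]]
force: [-0.4, -0.0, -2.4]
width: 0.501
grasp_force: 25.0
```

```bash
python3 -c "
from h import *
c=load('top3.npz')
print('B',onz(c,150+107/2.7586-.3,140+306/2.76-.3,29))"; python3 g.py 458.5,274.5,40.2,76.5
```

```text
B [456.83765573 275.25961601  29.        ]
t 19.4 p [458.5 275.3 110.4] ang 76.6 w 45.7 F [-0.4 -0.  -2.4] g 25.0 j6 [ 0.5  -0.84]
458.5,274.5,40.2,76.5 -> [-0.1 -0.8 70.2] yaw 0.002
```

Call:
carry_out(
  steps=[
    {"hand":40,"dx":0,"dy":0,"dz":15,"yaw":0},
    {"hand":40,"dx":0,"dy":0,"dz":40,"yaw":0},
    {"hand":40,"dx":0,"dy":0,"dz":58,"yaw":0},
    {"hand":40,"dx":0,"dy":0,"dz":66,"yaw":0},
    {"hand":40,"dx":0,"dy":0,"dz":70,"yaw":0},
    {"hand":40,"dx":0,"dy":0,"dz":70,"yaw":0},
    {"hand":40,"dx":0,"dy":0,"dz":70,"yaw":0},
    {"hand":91,"dx":0,"dy":0,"dz":70,"yaw":0},
    {"hand":91,"dx":0,"dy":0,"dz":70,"yaw":0},
    {"hand":91,"dx":0,"dy":0,"dz":70,"yaw":0},
    {"hand":91,"dx":0,"dy":0,"dz":70,"yaw":0},
    {"hand":91,"dx":0,"dy":0,"dz":40,"yaw":0},
    {"hand":91,"dx":0,"dy":0,"dz":0,"yaw":0},
    {"hand":91,"dx":0,"dy":0,"dz":-40,"yaw":0},
  ],
)

```text
clock: 20.85
ee_pos: [457.8, 274.0, 151.0]
ee_rot: [[-0.972, 0.233, -0.001], [0.233, 0.972, -0.001], [0.001, -0.001, -1.0]]
force: [-0.5, 0.3, -0.3]
width: 0.999
grasp_force: 0.0
```

```bash
python3 g.py 500,0,150,74.5 457.5,-288,150,74.5
```

```text
t 20.9 p [457.8 274.  151. ] ang 76.5 w 91.1 F [-0.5  0.3 -0.3] g 0.0 j6 [ 0.5  -0.84]
500,0,150,74.5 -> [-105.  -256.5    1.1] yaw 0.035
457.5,-288,150,74.5 -> [-130.9 -546.5    1.3] yaw 0.035
```

Call:
carry_out(
  steps=[
    {"hand":91,"dx":-105,"dy":-256,"dz":0,"yaw":0.035},
    {"hand":91,"dx":-105,"dy":-256,"dz":0,"yaw":0.035},
    {"hand":91,"dx":-105,"dy":-256,"dz":0,"yaw":0.035},
    {"hand":91,"dx":-105,"dy":-256,"dz":0,"yaw":0.035},
    {"hand":91,"dx":-105,"dy":-256,"dz":0,"yaw":0.035},
    {"hand":91,"dx":-105,"dy":-256,"dz":0,"yaw":0.035},
    {"hand":91,"dx":-131,"dy":-546,"dz":0,"yaw":0.035},
    {"hand":91,"dx":-131,"dy":-546,"dz":0,"yaw":0.035},
    {"hand":91,"dx":-131,"dy":-546,"dz":0,"yaw":0.035},
    {"hand":91,"dx":-131,"dy":-546,"dz":0,"yaw":0.035},
    {"hand":91,"dx":-131,"dy":-546,"dz":0,"yaw":0.035},
    {"hand":91,"dx":-131,"dy":-546,"dz":0,"yaw":0.035},
    {"hand":91,"dx":-131,"dy":-546,"dz":0,"yaw":0.035},
    {"hand":91,"dx":-131,"dy":-546,"dz":0,"yaw":0.035},
    {"hand":91,"dx":-131,"dy":-546,"dz":0,"yaw":0.035},
    {"hand":91,"dx":-131,"dy":-546,"dz":0,"yaw":0.035},
  ],
)

```text
clock: 22.45
ee_pos: [458.2, -286.2, 149.9]
ee_rot: [[-0.964, 0.266, -0.0], [0.266, 0.964, 0.0], [0.0, 0.0, -1.0]]
force: [0.0, -0.1, 0.7]
width: 0.999
grasp_force: 0.0
```

```bash
python3 - <<'E'
from h import *
from station import camera
w=cv2.resize(camera("wrist")["image"],(400,300))
c=camera("top");np.savez("top4.npz",**c)
z=cv2.resize(c["image"][140:290,150:350],(400,300),interpolation=2);cv2.imwrite("pics/t4.png",np.hstack([z,w]))
E
python3 g.py 458,-287.2,34.5,74.5
```

```text
t 22.6 p [ 458.3 -286.4  150. ] ang 74.6 w 91.0 F [-0.8  0.5 -0. ] g 0.0 j6 [-0.6 -1.9]
458,-287.2,34.5,74.5 -> [ 1.000e-01 -8.000e-01  1.155e+02] yaw 0.001
```

View pics/t4.png

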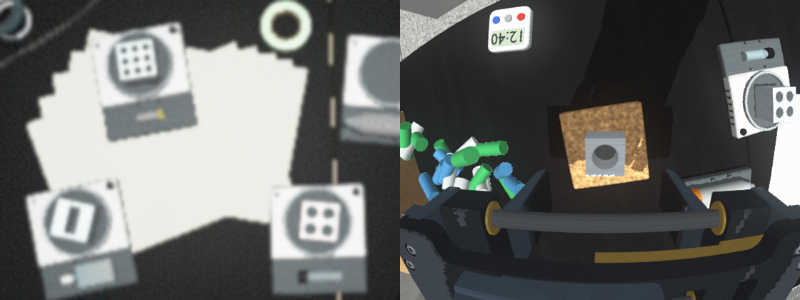

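The left half shows micro, flask and vial in their own wells, at (137,58), (72,220) and (320,218). The tube block on the pad at (604,152) is aligned with the fingers.

Call:
carry_out(
  steps=[
    {"hand":91,"dx":0,"dy":-1,"dz":40,"yaw":0},
    {"hand":91,"dx":0,"dy":-1,"dz":80,"yaw":0},
    {"hand":91,"dx":0,"dy":-1,"dz":102,"yaw":0},
    {"hand":91,"dx":0,"dy":-1,"dz":115,"yaw":0},
    {"hand":91,"dx":0,"dy":-1,"dz":115,"yaw":0},
    {"hand":40,"dx":0,"dy":-1,"dz":115,"yaw":0},
    {"hand":40,"dx":0,"dy":-1,"dz":115,"yaw":0},
    {"hand":40,"dx":0,"dy":-1,"dz":115,"yaw":0},
    {"hand":40,"dx":0,"dy":-1,"dz":115,"yaw":0},
    {"hand":40,"dx":0,"dy":-1,"dz":115,"yaw":0},
    {"hand":40,"dx":0,"dy":-1,"dz":115,"yaw":0},
    {"hand":40,"dx":0,"dy":-1,"dz":115,"yaw":0},
    {"hand":40,"dx":0,"dy":-1,"dz":115,"yaw":0},
  ],
)

```text
clock: 23.85
ee_pos: [457.8, -288.3, 35.1]
ee_rot: [[-0.964, 0.268, 0.0], [0.268, 0.964, 0.0], [-0.0, 0.0, -1.0]]
force: [-1.5, 1.8, 6.7]
width: 0.504
grasp_force: 25.0
```

```bash
python3 g.py 640.5,-139.7,125,80 640.5,-139.7,41,80
```

```text
t 23.9 p [ 457.8 -288.3   35.1] ang 74.5 w 46.0 F [-1.5  1.8  6.7] g 25.0 j6 [-0.61 -1.91]
640.5,-139.7,125,80 -> [-136.2  192.   -89.8] yaw -0.096
640.5,-139.7,41,80 -> [-136.2  192.    -5.8] yaw -0.096
```

Call:
carry_out(
  steps=[
    {"hand":40,"dx":0,"dy":0,"dz":-20,"yaw":0},
    {"hand":40,"dx":0,"dy":0,"dz":-55,"yaw":0},
    {"hand":40,"dx":0,"dy":0,"dz":-90,"yaw":0},
    {"hand":40,"dx":-18,"dy":25,"dz":-90,"yaw":-0.02},
    {"hand":40,"dx":-44,"dy":62,"dz":-90,"yaw":-0.04},
    {"hand":40,"dx":-71,"dy":100,"dz":-90,"yaw":-0.06},
    {"hand":40,"dx":-98,"dy":138,"dz":-90,"yaw":-0.08},
    {"hand":40,"dx":-122,"dy":172,"dz":-90,"yaw":-0.096},
    {"hand":40,"dx":-136,"dy":192,"dz":-88,"yaw":-0.096},
    {"hand":40,"dx":-136,"dy":192,"dz":-72,"yaw":-0.096},
    {"hand":40,"dx":-136,"dy":192,"dz":-45,"yaw":-0.096},
    {"hand":40,"dx":-136,"dy":192,"dz":-22,"yaw":-0.096},
    {"hand":40,"dx":-136,"dy":192,"dz":-11,"yaw":-0.096},
    {"hand":40,"dx":-136,"dy":192,"dz":-6,"yaw":-0.096},
    {"hand":40,"dx":-136,"dy":192,"dz":-5.5,"yaw":-0.096},
    {"hand":40,"dx":-136,"dy":192,"dz":-5.5,"yaw":-0.096},
  ],
)

```text
clock: 25.45
ee_pos: [640.1, -140.1, 40.7]
ee_rot: [[-0.985, 0.174, 0.0], [0.174, 0.985, -0.0], [-0.0, -0.0, -1.0]]
force: [-0.7, 0.3, -2.3]
width: 0.505
grasp_force: 25.0
```

```bash
python3 g.py
```

```text
t 25.4 p [ 640.1 -140.1   40.7] ang 80.0 w 46.1 F [-0.7  0.3 -2.3] g 25.0 j6 [-0.25 -1.65]
```

Call:
carry_out(
  steps=[
    {"hand":91,"dx":0,"dy":0,"dz":0,"yaw":0},
    {"hand":91,"dx":0,"dy":0,"dz":0,"yaw":0},
    {"hand":91,"dx":0,"dy":0,"dz":0,"yaw":0},
    {"hand":91,"dx":0,"dy":0,"dz":0,"yaw":0},
    {"hand":91,"dx":0,"dy":0,"dz":-30,"yaw":0},
    {"hand":91,"dx":0,"dy":0,"dz":-70,"yaw":0},
    {"hand":91,"dx":0,"dy":0,"dz":-110,"yaw":0},
    {"hand":91,"dx":124,"dy":-215,"dz":-130,"yaw":0},
    {"hand":91,"dx":124,"dy":-215,"dz":-130,"yaw":0},
    {"hand":91,"dx":124,"dy":-215,"dz":-130,"yaw":0},
    {"hand":91,"dx":124,"dy":-215,"dz":-130,"yaw":0},
    {"hand":91,"dx":124,"dy":-215,"dz":-130,"yaw":0},
    {"hand":91,"dx":124,"dy":-215,"dz":-130,"yaw":0},
    {"hand":91,"dx":124,"dy":-215,"dz":-130,"yaw":0},
    {"hand":91,"dx":124,"dy":-215,"dz":-130,"yaw":0},
  ],
)

```text
clock: 26.95
ee_pos: [481.1, -329.3, 170.4]
ee_rot: [[-0.985, 0.173, 0.0], [0.173, 0.985, 0.0], [-0.0, 0.0, -1.0]]
force: [0.3, 0.3, -0.4]
width: 0.999
grasp_force: 0.0
```

```bash
python3 - <<'E'
from h import *
from station import camera
c=camera("top");s=camera("side")["image"]
z=cv2.resize(c["image"][140:290,150:400],(800,480),interpolation=2)
cv2.imwrite("pics/t5.png",z)
cv2.imwrite("pics/s5.png",cv2.resize(s[150:260,180:360],(792,484),interpolation=2))
for u,v in((217,170),(183,249),(310,252),(346,174)):
    d=[(c["position"]+ray(c,x,y)*c["depth"][y,x])[2] for x in range(u-6,u+7,2) for y in range(v-6,v+7,2)];print(np.percentile(d,[50,75,90]).round(1))
E
python3 g.py
```

```text
[70.7 73.5 75. ]
[68.7 73.2 74.5]
[70.1 73.4 75.5]
[69.1 72.9 75. ]
t 27.1 p [ 481.4 -328.9  170.3] ang 80.1 w 91.2 F [0.4 0.4 0. ] g 0.0 j6 [-0.64 -2.04]
```

View pics/t5.png

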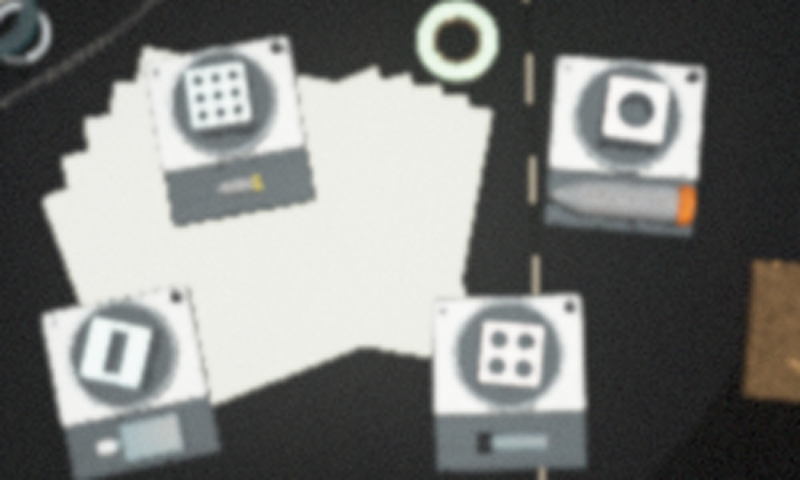

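View pics/s5.png

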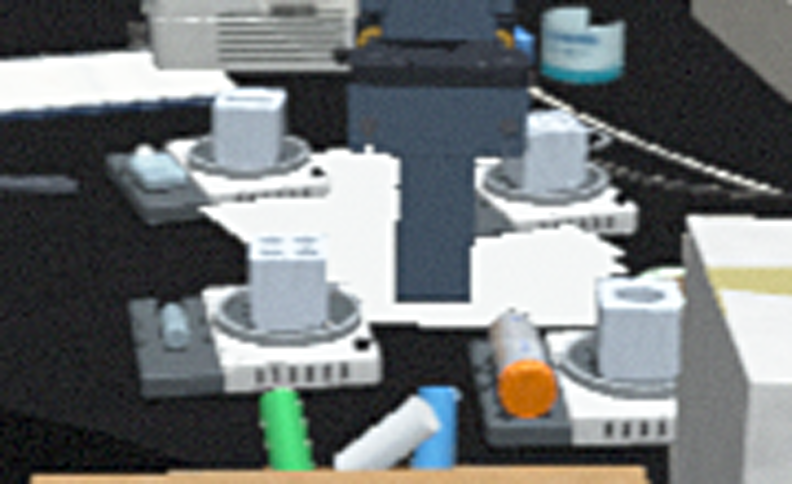

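In the top view all four blocks are inside their own wells: micro (217,95), flask (115,352), vial (512,352) and tube (637,110). The side view shows them upright, and all the tops are at about 72 mm.

```bash
python3 -c "
from station import sign_off
print(sign_off())"
```

```text
the job is handed in; nothing more can be done
None
```

All four blocks now stand upright and flat in the wells of their own heaters, and the job was handed in at about 27 s on the robot's clock.

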